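Lock the juicer basket and take off its screw cap of unknown hand

TASK

The juicer's basket must come out for washing: lay the lock bar fully down across the two forked ears on the near side of the bowl, tongue between the basket's ribs so that it cannot spin, and let go of it. Then unscrew the black cap in the middle; nobody remembers whether its thread is left-hand or right-hand, so try one way and, if it only binds, the other. Lift the cap off, more than 5 cm above where it sat, and finish while still holding it up, with the bar left in place and the mug, lemon and teaspoon left alone.

Things in the scene. Friction and masses are not known exactly. Their poses are not given: they have to be found in the camera images.
- juicer: Centrifugal juicer, lid off, fixed: white bowl 200 mm across (rim 137 mm up, inner radius 94), aluminium housing with a dial on its near (-x) side. Origin: centre of the underside, on the spindle axis, z up; turned up to 0.4 rad. A spout at the far right, 60 degrees right of +x, ends 95 mm up.
- ear_left (a point): Seat centre of the bowl's left forked ear, at (-72, 84, 140) mm in the juicer's frame. The ear is 20 mm long in the juicer's y, its seat flat; two cheeks 10 mm higher leave a slot 28 mm wide in x for the bar, which lies along the juicer's y axis.
- ear_right (a point): The same of the right ear, at (-72, -84, 140) mm in the juicer's frame. The two ears measure 188 mm over their outer ends. Laid home, the bar's origin is at (-72, 0, 120) mm in the juicer's frame, its turned-down ends outside the ears.
- lock_bar: Lock bar, 0.2 kg, stands on the worktop on its two turned-down ends and middle tongue; origin under its middle at their feet. Steel, 204 mm long (y), 22 wide (x), plate from 20 to 26 mm up; 194 mm between the ends; tongue 8 mm in x, 42 in y (34 at the foot). Same both ways round. Left of the juicer, y axis within 0.6 rad of world y.
- bar_grip (a point): Centre of the black grip block on top of the bar's middle, 37 mm above the bar's origin. The block is 16 mm wide (bar's x), 46 mm long (bar's y) and 22 mm high.
- cap: Black round ribbed cap, 48 mm across, 28 high, 0.12 kg; origin: centre of the lower rim, 158 mm above the juicer's origin when on. Coarse thread: 0.75 to 1.35 rad of turn against the basket the loosening way frees it, then it lifts straight off. The wrong way it is stopped hard within 0.15 rad and then slips in the grip. Hand varies.
- basket (a joint): Angle of the steel basket about the juicer's z, rad, anticlockwise from above, about 0 at the start. It spins more easily than the cap, so it must be locked: 8 ribs, 4 mm thick, radius 54 to 82, tops 133 mm above the juicer's origin; at 0 the bar's tongue drops midway between two. Locked, it has about 0.1 rad of play either way. Floor 108 mm up.
- spindle_top (a point): Centre of the cap's top as screwed on: on the juicer's axis, 186 mm above its origin; it stays there. The cap's sealing ring drags: about 0.2 Nm to turn it, 10 N to pull it off. Turned in small steps and read at rest, the moment on the tool stays under 0.2 Nm the loosening way and passes 0.35 Nm against the stop (grip 40 N), at the latest after 0.5 rad of tool turn.
- mug_a: White dotted mug, 93 mm high, to the right of the juicer; leave it alone. Origin: its underside.
- lemon: Lemon, 78 mm long, left of and behind the juicer; leave it alone. Origin: its underside.
- teaspoon: Metal teaspoon, 132 mm long, on the worktop to the right; leave it alone. Origin: its underside.
Not all that is in view belongs to the job. Of the things like the lock_bar, leave any that is purple; of the rest the larger one is meant.

How it is judged (in metres and radians):
On the way, in this order (a step that is already met when the one before it is completed fails the run):
1. the lock bar lies fully down on both ears, tongue between the basket's ribs, and is let go (x of lock_bar in the frame of juicer between -0.079 and -0.065 m and y of lock_bar in the frame of juicer between -0.007 and 0.007 m and z of lock_bar in the frame of juicer between 0.115 and 0.125 m and angle between the y axis of lock_bar and the y axis of juicer, either way round below 0.08 rad and angle between lock_bar's own z axis and vertical below 0.06 rad and contact force between lock_bar and the fingers below 0.3 N and linear speed of lock_bar below 0.02 m/s and z of cap in the frame of juicer below 0.164 m), for 0.2 s.
2. the cap comes off the spindle while the bar holds the basket (x of lock_bar in the frame of juicer between -0.079 and -0.065 m and y of lock_bar in the frame of juicer between -0.007 and 0.007 m and z of lock_bar in the frame of juicer between 0.115 and 0.125 m and angle between the y axis of lock_bar and the y axis of juicer, either way round below 0.08 rad and angle between lock_bar's own z axis and vertical below 0.06 rad and z of cap in the frame of juicer above 0.175 m), for 0.1 s.
At the end, for the whole second after the job is handed in: The gripper holds the cap still, its lower rim more than 50 mm above where it sat, touching nothing else; the bar lies on the ears (within 7 mm, 5 mm in height and 0.08 rad of home) and is not touched by the fingers (x of lock_bar in the frame of juicer between -0.079 and -0.065 m and y of lock_bar in the frame of juicer between -0.007 and 0.007 m and z of lock_bar in the frame of juicer between 0.115 and 0.125 m and angle between the y axis of lock_bar and the y axis of juicer, either way round below 0.08 rad and angle between lock_bar's own z axis and vertical below 0.06 rad and z of cap in the frame of juicer above 0.208 m and contact force between cap and the fingers above 1 N and contact force between cap and juicer below 0.1 N and contact force between cap and lock_bar below 0.1 N and linear speed of cap below 0.03 m/s and contact force between lock_bar and the fingers below 0.3 N); the arm keeps its last pose, push and grip.
It fails at once if the mug is moved (distance of mug_a from where it was at the start of the episode above 0.03 m or angle between mug_a's own z axis and vertical above 0.3 rad).
It fails at once if the lemon is moved (distance of lemon from where it was at the start of the episode above 0.05 m).
It fails at once if the teaspoon is moved (distance of teaspoon from where it was at the start of the episode above 0.03 m).
It also fails if it takes over 64 s, if anything falls off the work surface, if the arm or the gripper's body presses on something with over 40 N, if the wrist force passes 120 N, or if a joint passes its speed limit or range.

ROBOT

A 6-joint arm with a two-finger parallel gripper is mounted at the origin on a cart in front of the work surface, level with it; the furniture and walls round the work are solid. World frame = base frame: x ahead of the robot, y to its left, z up, the work surface at z = 0. Lengths are in mm, angles in rad, forces in N, time in s.
With the tool pointing down it reaches from about 275 to 750 mm from the base axis. Payload 10.2 kg.
Tool frame: the origin (TCP) lies midway between the tips of the shut fingers; the grasp point (between the pads) lies 19 mm behind it; z points along the fingers, y is the direction in which the jaws open and shut (so a half turn about z gives the same grasp; the last joint's range is limited). The gripper opens to 85 mm and grips with 20 to 120 N. Pads are 22 mm wide; open, the fingers measure 114 mm over their backs; the gripper's body (76 mm by 85 mm) begins 54 mm behind the grasp point. The pads swing forward as they close: fully open they stand 13 mm farther back than shut.
Start: joints at [1.002, 0.313, 1.498, -0, 1.331, -0.223], TCP at [177.961, 493.924, 231.294] pointing down, gripper open.
Joint ranges: [-2.94, 2.94], [-0.97, 2.17], [0.19, 2.56], [-1.23, 4.37], [0.02, 3.11], [-2.88, 2.88]. Speed limits (rad/s): [2.39, 2.39, 3.01, 3.14, 3.14, 3.14].

INTERFACE

Orientations are given as a unit quaternion [w, x, y, z].
In Python, from rig import sense, optics, ctrl gives the robot as it stands.
- The arm moves only by the tool play_rows, never from a script. Its argument "plan" is a list of rows, each a list of 7 numbers: the shift along the world's x, y, z in mm, then the turn, a rotation vector about the world's x, y, z in rad, then the opening, from -1 (shut) to 1 (fully open), so that 0 is half open. A call has 1 to 5 rows; each row shifts and turns the pose as measured when the row begins; what a row does not reach is not made up. A row lasts 1/12 s, in which the tool goes at most 41.7 mm and 7.16 degrees, less where a joint would pass 70% of its speed; a pose out of reach is approached as far as the arm can. A call is refused whole if a number of a shift passes 41.7 or a number of a turn 0.125, either way. A call with a gripper value outside its range is refused whole. The fingers move at their own pace and stop on an object; "grip_force" is the grip in N (left out, the last holds). Time passes only in rows, so rows that do not move let the fingers close. It gives the time, the measured TCP pose, the force and the opening at its end, in the units of the state.
- sense(): the state, without advancing time (a new reading comes with each control period).
- optics.capture(name): name is "side" or "top" or "wrist"; returns a dict with "img" (480x640x3 uint8, blue, green, red), "fx", "fy", "cx", "cy" (pixels), "dist" ([k1, k2, p1, p2, k3] as OpenCV has them; the pictures are not rectified), "world_to_cam" (4x4, takes a point from world to camera coordinates). Camera axes: x right, y up, looking along -z (the intrinsics and any distortion apply to the point x, -y, -z); pixel columns grow to the right and rows downward; lengths in mm; the calibration is good to about 2 mm. A picture is of the moment at which its call begins. There is no depth.
- ctrl.finish_job(): hands the job in, once; it reports no verdict.
The state is a dict: "time_s": time; "joints": joint angles; "dq": joint speeds; "tau": joint torques, N m; "eef_pos": TCP position; "ee_rot": TCP orientation; "force": force on the tool from outside, world axes, zero at the start; "wrist_torque": the same for the moment, N m; "grip_width": opening from 0.0 (shut) to 1.0 (fully open).
Only numpy, scipy, OpenCV 4.12 (cv2) and the standard library are available. Lean on these libraries where they do the work, as an engineer would, in place of code of your own. Each camera call takes 0.05 s, during which the arm holds its last target. There are 200 camera calls.

## Working session

There is one attempt and no reset: what is moved stays moved. The work goes in short steps, Python scripts to look and compute and a tool call to move; the robot and the scene stay as the last step left them, time stands still between calls to the robot, and variables do not carry over. Pictures are saved under pics/ and viewed, about 8 in all and at most 12, crops included, and the job is handed in when it is done.

Besides the shell and the picture viewer there is one more tool, called after "Request:" as name(argument=value, ...), one argument or row to a line, values as JSON. play_rows: Moves the arm, as the interface text tells. Its arguments: {"type":"object","properties":{"plan":{"type":"array"},"grip_force":{"type":"number"}},"required":["plan"]}

```bash
ls; mkdir -p pics; cat > h.py <<'E'
import numpy as np, cv2
from rig import sense, optics, ctrl
def cap(n):
    c=optics.capture(n); 
    c['K']=np.array([[c['fx'],0,c['cx']],[0,c['fy'],c['cy']],[0,0,1.]]); c['D']=np.array(c['dist'],float); c['T']=np.array(c['world_to_cam']); return c
F=np.diag([1,-1,-1.])
def proj(c,P):
    P=np.atleast_2d(np.asarray(P,float)); R=F@c['T'][:3,:3]; t=F@c['T'][:3,3]
    return cv2.projectPoints(P,cv2.Rodrigues(R)[0],t,c['K'],c['D'])[0][:,0]
def ray(c,uv,z):
    n=cv2.undistortPoints(np.array(uv,float).reshape(-1,1,2),c['K'],c['D'])[:,0]
    R=F@c['T'][:3,:3]; t=F@c['T'][:3,3]; d=np.c_[n,np.ones(len(n))]@R; o=-R.T@t
    return o+d*((z-o[2])/d[:,2])[:,None]
E
python3 - <<'E'
from h import *
import pickle
s=sense(); print(s)
cs={n:cap(n) for n in('side','top','wrist')}
pickle.dump(cs,open('c0.pkl','wb'))
for n in cs: cv2.imwrite(f'pics/{n}0.png',cs[n]['img'])
E
```

```text
pics
{'time_s': 0.0, 'joints': array([ 1.00160010e+00,  3.13456859e-01,  1.49844675e+00, -4.17332486e-05,
        1.33102626e+00, -2.23386429e-01]), 'dq': array([-0.00125025, -0.00053558,  0.00127714,  0.00064166,  0.00225868,
       -0.00068904]), 'tau': array([-1.60439591e-03, -4.12270617e+01, -2.59728760e+01, -2.91892275e-04,
        4.42102042e-03,  2.53130423e-05]), 'eef_pos': array([177.81919784, 493.68277106, 230.72793999]), 'ee_rot': array([-2.39385982e-04,  1.72039722e-01,  9.85089786e-01, -6.24610928e-04]), 'force': array([-0.36402822, -0.75513961,  0.63234862]), 'wrist_torque': array([0.00321152, 0.0051496 , 0.00090197]), 'grip_width': 1.000711655021378}
```

View pics/top0.png

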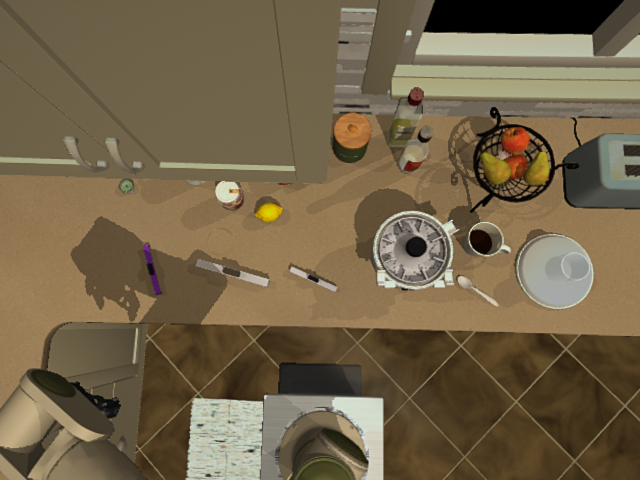

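View pics/side0.png

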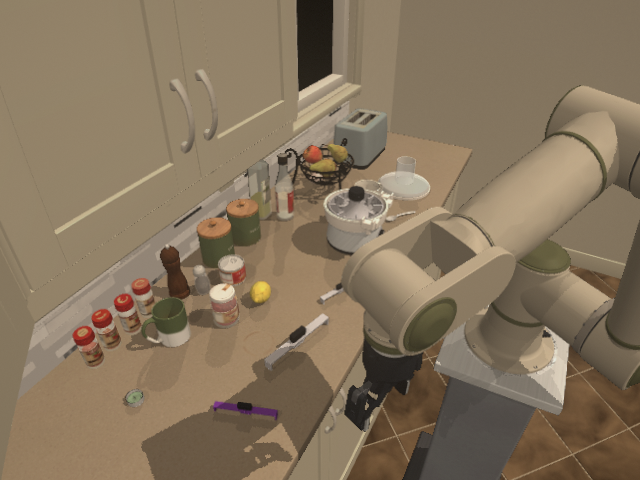

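Top view: three bar-like things: purple (150,268), a larger grey one (232,272) and a smaller grey one (313,278). Purple is excluded, so the larger, (232,272), fits. The juicer cap is at (415,246). I'll confirm in an enlarged crop.

```bash
python3 - <<'E'
import pickle
from h import *
cs=pickle.load(open('c0.pkl','rb')); im=cs['top']['img']
a=cv2.resize(im[240:310,180:350],None,fx=4.7,fy=4.7,interpolation=cv2.INTER_CUBIC)
b=cv2.resize(im[195:305,360:470],None,fx=4,fy=4,interpolation=cv2.INTER_CUBIC)[:, :]
w=np.zeros((600,800,3),np.uint8)
a=cv2.resize(a,(450,185)); 
w[:440,:440]=b
c=cv2.resize(im[245:305,185:275],(360,240),interpolation=cv2.INTER_CUBIC); w[:240,440:]=c
c=cv2.resize(im[245:305,270:360],(360,240),interpolation=cv2.INTER_CUBIC); w[240:480,440:]=c
cv2.imwrite('pics/crop1.png',w)
print(np.round(ray(cs['top'],[(232,272),(313,278),(150,268)],20)), ray(cs['top'],[(415,246)],186))
E
```

```text
[[473. 259.  20.]
 [462.  37.  20.]
 [479. 483.  20.]] [[ 529.93827555 -210.24118126  186.        ]]
```

View pics/crop1.png

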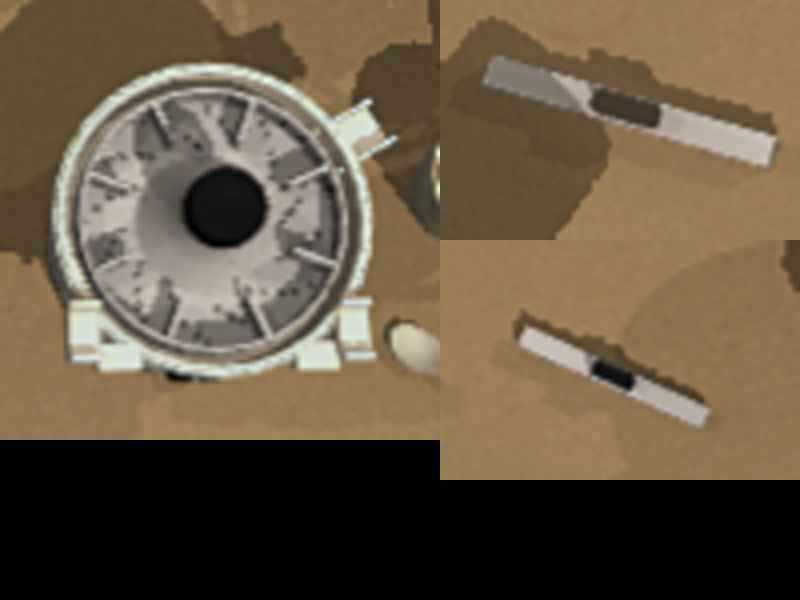

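Confirmed: the upper-right crop is the larger grey bar (204 mm class). The lower one is clearly shorter. The ears sit at crop (84,329) and (357,328), the cap at (225,207).

```bash
python3 - <<'E'
import pickle
from h import *
c=pickle.load(open('c0.pkl','rb'))['top']
q=lambda L:[(185+(x-440)/4,245+y/4) for x,y in L]
b=ray(c,q([(492,57),(484,83),(777,141),(768,166)]),26)
l=(b[0]+b[1])/2; r=(b[2]+b[3])/2
print('bar',b.round(),(l+r)/2,np.linalg.norm(l-r),'yaw',np.arctan2(-(l-r)[0],(l-r)[1]))
g=ray(c,q([(592,92),(588,112),(661,102),(655,128)]),48); print('grip',g.mean(0))
j=lambda L:[(360+x/4,195+y/4) for x,y in L]
e=ray(c,j([(84,300),(84,358),(358,300),(359,356)]),150)
L=(e[0]+e[1])/2;R=(e[2]+e[3])/2; d=L-R
yaw=np.arctan2(-d[0],d[1]); print('ears',e.round(),np.linalg.norm(d),'yaw',yaw)
m=(L+R)/2; print('juicer from ears',m+72*np.array([np.cos(yaw),np.sin(yaw),0]))
print('cap',ray(c,j([(225,207)]),186))
u=ray(c,j([(213,220)]),137);print('rim',u)
w=pickle.load(open('c0.pkl','rb'))['wrist']; print((w['T']).round(3))
E
```

```text
bar [[505. 353.  26.]
 [487. 357.  26.]
 [452. 156.  26.]
 [435. 161.  26.]] [469.96749408 256.80218759  26.        ] 203.64179184847646 yaw -0.26017532537058063
grip [469.64141463 257.0616041   48.        ]
ears [[ 473. -133.  150.]
 [ 438. -133.  150.]
 [ 478. -302.  150.]
 [ 443. -302.  150.]] 169.4834487362947 yaw 0.03060226999194605
juicer from ears [ 530.05614243 -215.29921014  150.        ]
cap [[ 528.17114101 -213.24959369  186.        ]]
rim [[ 528.03914463 -215.79089123  137.        ]]
[[ 3.39000e-01  9.41000e-01 -1.00000e-03 -5.23990e+02]
 [-8.95000e-01  3.22000e-01 -3.10000e-01  4.06100e+01]
 [-2.91000e-01  1.06000e-01  9.51000e-01 -3.79622e+02]
 [ 0.00000e+00  0.00000e+00  0.00000e+00  1.00000e+00]]
```

Request:
play_rows(
  plan=[
    [24, -20, 0, 0, 0, -0.124, 1],
    [24, -20, 0, 0, 0, -0.124, 1],
    [24, -20, 0, 0, 0, -0.124, 1],
    [24, -20, 0, 0, 0, -0.124, 1],
    [24, -20, 0, 0, 0, -0.124, 1],
  ],
  grip_force=60,
)

```text
time_s: 0.57
eef_pos: [297.1, 392.0, 229.5]
ee_rot: [-0.001, 0.466, 0.885, -0.001]
force: [0.5, 0.4, 0.8]
grip_width: 1.003
```

Request:
play_rows(
  plan=[
    [24, -20, 0, 0, 0, -0.124, 1],
    [24, -20, 0, 0, 0, -0.124, 1],
    [24, -20, 0, 0, 0, -0.124, 1],
    [24, -20, 0, 0, 0, -0.124, 1],
    [24, -20, 0, 0, 0, -0.124, 1],
  ],
)

```text
time_s: 0.98
eef_pos: [421.7, 285.7, 228.9]
ee_rot: [-0.002, 0.716, 0.698, -0.001]
force: [1.1, 0.4, -0.1]
grip_width: 0.999
```

Request:
play_rows(
  plan=[
    [24, -15, -20, 0, 0, -0.117, 1],
    [24, -14, -20, 0, 0, -0.117, 1],
    [0, 0, -20, 0, 0, 0, 1],
    [0, 0, 0, 0, 0, 0, 1],
    [0, 0, 0, 0, 0, 0, 1],
  ],
)

```text
time_s: 1.4
eef_pos: [476.2, 250.0, 166.7]
ee_rot: [-0.001, 0.8, 0.6, -0.0]
force: [0.1, 0.7, 0.7]
grip_width: 1.003
```

```bash
python3 - <<'E'
from h import *
import pickle
s=sense(); a=np.arctan2(s['ee_rot'][2],s['ee_rot'][1]); print(s['eef_pos'],2*a-np.pi/2,s['ee_rot'])
c=cap('wrist'); pickle.dump(c,open('w1.pkl','wb')); t=cap('top')
B=np.array([470,257]);
def bar(B,y):
    ex=np.array([np.cos(y),np.sin(y)]);ey=np.array([-np.sin(y),np.cos(y)])
    P=[(sx*8,sy*23,48) for sx,sy in((-1,-1),(1,-1),(1,1),(-1,1))]+[(sx*11,sy*102,26) for sx,sy in((-1,-1),(1,-1),(1,1),(-1,1))]
    return [np.r_[B+p[0]*ex+p[1]*ey,p[2]] for p in P]
im=c['img'].copy()
p=proj(c,bar(B,-.26)).round(1); print(p.tolist())
for k in(0,4): cv2.polylines(im,[p[k:k+4].astype(int)],True,(0,0,255),1)
cv2.imwrite('pics/w1.png',im)
E
```

```text
[476.16710546 250.02135806 166.71745484] -0.2850341851832352 [-1.30152330e-03  8.00371131e-01  5.99503301e-01 -3.87989576e-04]
[[296.7, 265.0], [321.5, 264.5], [319.7, 193.8], [293.5, 194.5], [298.8, 353.8], [328.2, 353.2], [321.4, 56.5], [284.9, 57.5]]
```

View pics/w1.png

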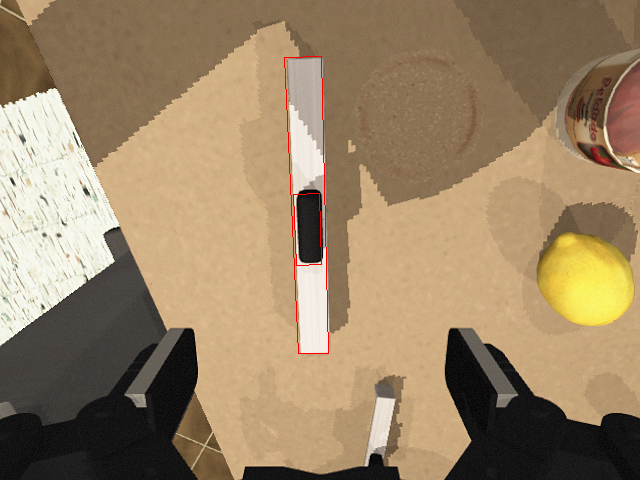

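Wrist view: the projected bar outline lies on the seen bar within about 1 px, and the block at (309,228) is within 3 px. The bar pose is good, so I descend.

Request:
play_rows(
  plan=[
    [-3, 4, -35, 0, 0, 0.025, 1],
    [-3, 3, -35, 0, 0, 0, 1],
    [0, 0, -35, 0, 0, 0, 1],
    [0, 0, -20, 0, 0, 0, 1],
    [0, 0, 0, 0, 0, 0, 1],
  ],
)

```text
time_s: 1.92
eef_pos: [470.8, 262.3, 46.9]
ee_rot: [0.002, 0.789, 0.614, 0.008]
force: [-0.8, -0.9, -0.8]
grip_width: 0.996
```

```bash
cat > e.py <<'E'
import sys
from h import *
from scipy.spatial.transform import Rotation as R
def err(yaw,pos):
    s=sense(); q=s['ee_rot']; r=R.from_quat([q[1],q[2],q[3],q[0]])
    y=np.array([np.cos(yaw),np.sin(yaw),0]); z=np.array([0,0,-1.]); T=R.from_matrix(np.c_[np.cross(y,z),y,z])
    m=r.as_matrix(); print('t',s['time_s'],'pos',s['eef_pos'].round(1),'jaw',round(np.arctan2(m[1,1],m[0,1]),3),'d',(np.array(pos)-s['eef_pos']).round(1),'rot',(T*r.inv()).as_rotvec().round(3),'F',s['force'].round(1),'M',s['wrist_torque'].round(3),'g',round(float(s['grip_width']),3),'q6',s['joints'][[0,5]].round(2))
if __name__=='__main__':
    a=list(map(float,sys.argv[1:])); err(a[0],a[1:])
E
python3 e.py -0.26 470.5 257 29
```

```text
t 1.9167 pos [470.8 262.3  46.9] jaw -0.249 d [ -0.3  -5.3 -17.9] rot [-0.007  0.015 -0.011] F [-0.8 -0.9 -0.8] M [-0.061  0.013 -0.004] g 0.996 q6 [0.29 0.54]
```

Request:
play_rows(
  plan=[
    [0, -5, -12, -0.007, 0.015, -0.011, 1],
    [0, 0, -5, 0, 0, 0, 1],
    [0, 0, 0, 0, 0, 0, 1],
  ],
)

```text
time_s: 2.17
eef_pos: [471.9, 259.5, 34.0]
ee_rot: [0.001, 0.791, 0.611, 0.002]
force: [0.0, -0.3, -0.2]
grip_width: 1.0
```

```bash
python3 e.py -0.26 470.5 257 29
```

```text
t 2.1667 pos [471.9 259.5  34. ] jaw -0.256 d [-1.4 -2.5 -5. ] rot [-0.001  0.005 -0.004] F [ 0.  -0.3 -0.2] M [ 0.019 -0.021 -0.013] g 1.0 q6 [0.29 0.54]
```

Request:
play_rows(
  plan=[
    [-1.5, -3, -6, 0, 0.005, -0.004, 1],
    [0, 0, -1, 0, 0, 0, 0],
    [0, 0, 0, 0, 0, 0, -1],
    [0, 0, 0, 0, 0, 0, -1],
    [0, 0, 0, 0, 0, 0, -1],
  ],
)

```text
time_s: 2.58
eef_pos: [472.5, 257.9, 31.8]
ee_rot: [0.001, 0.792, 0.61, 0.005]
force: [-0.0, -0.3, -0.1]
grip_width: 0.452
```

Request:
play_rows(
  plan=[
    [0, 0, 0, 0, 0, 0, -1],
    [0, 0, 0, 0, 0, 0, -1],
    [0, 0, 0, 0, 0, 0, -1],
    [0, 0, 0, 0, 0, 0, -1],
  ],
)

```text
time_s: 2.92
eef_pos: [472.7, 258.0, 32.4]
ee_rot: [0.001, 0.792, 0.61, 0.005]
force: [0.9, 0.8, -0.4]
grip_width: 0.171
```

```bash
python3 e.py -0.26 470.5 257 29
```

```text
t 2.9167 pos [472.7 258.   32.4] jaw -0.258 d [-2.2 -1.  -3.4] rot [-0.005  0.009 -0.002] F [ 0.9  0.8 -0.4] M [ 0.009 -0.004 -0.031] g 0.171 q6 [0.28 0.54]
```

Request:
play_rows(
  plan=[
    [0, 0, 15, -0.005, 0.009, 0, -1],
    [0, 0, 40, 0, 0, 0, -1],
    [0, 0, 40, 0, 0, 0, -1],
    [0, 0, 40, 0, 0, 0, -1],
    [0, 0, 40, 0, 0, 0, -1],
  ],
)

```text
time_s: 3.33
eef_pos: [465.9, 255.8, 203.9]
ee_rot: [-0.004, 0.792, 0.61, -0.011]
force: [1.0, 0.0, -1.5]
grip_width: 0.17
```

Request:
play_rows(
  plan=[
    [0, -30, 20, 0, 0, 0.03, -1],
    [0, -38, 10, 0, 0, 0.03, -1],
    [0, -38, 10, 0, 0, 0.03, -1],
    [0, -38, 0, 0, 0, 0.03, -1],
    [0, -38, 0, 0, 0, 0.03, -1],
  ],
)

```text
time_s: 3.75
eef_pos: [466.1, 73.7, 254.7]
ee_rot: [-0.0, 0.739, 0.674, -0.004]
force: [1.6, -0.4, -2.0]
grip_width: 0.175
```

```bash
python3 e.py 0.03 457 -216 230
```

```text
t 3.75 pos [466.1  73.7 254.7] jaw -0.091 d [  -9.1 -289.7  -24.7] rot [ 0.006 -0.006  0.121] F [ 1.6 -0.4 -2. ] M [-0.021 -0.106 -0.057] g 0.175 q6 [-0.09  0.  ]
```

Request:
play_rows(
  plan=[
    [-1, -38, 0, 0, 0, 0.03, -1],
    [-1, -38, 0, 0, 0, 0.03, -1],
    [-1, -38, 0, 0, 0, 0.03, -1],
    [-1, -38, 0, 0, 0, 0.03, -1],
    [-1, -38, 0, 0, 0, 0, -1],
  ],
)

```text
time_s: 4.17
eef_pos: [458.0, -124.8, 254.6]
ee_rot: [-0.0, 0.694, 0.72, -0.004]
force: [1.4, 1.4, -1.8]
grip_width: 0.166
```

Request:
play_rows(
  plan=[
    [-1, -38, -6, 0, 0, 0, -1],
    [-2, -32, -6, 0, 0, 0, -1],
    [0, -10, -5, 0, 0, 0, -1],
    [0, 0, 0, 0, 0, 0, -1],
    [0, 0, 0, 0, 0, 0, -1],
  ],
)

```text
time_s: 4.58
eef_pos: [452.3, -214.7, 235.3]
ee_rot: [-0.001, 0.697, 0.717, -0.004]
force: [0.7, 0.2, -1.4]
grip_width: 0.167
```

```bash
python3 e.py 0.03 457 -216 230;  python3 - <<'E'
from h import *
import pickle
c=cap('wrist');t=cap('top');pickle.dump((c,t),open('w2.pkl','wb'))
w=np.zeros((600,800,3),np.uint8)
w[:360,:480]=cv2.resize(c['img'],(480,360))
w[:,480:]=0
w[360:,:320]=0
k=t['img'][190:310,360:470]; w[:349,480:]=cv2.resize(k,(320,349),interpolation=cv2.INTER_CUBIC)
cv2.imwrite('pics/w2.png',c['img'])
cv2.imwrite('pics/t2.png',cv2.resize(k,None,fx=5,fy=5,interpolation=cv2.INTER_CUBIC))
E
```

```text
t 4.5833 pos [ 452.3 -214.7  235.3] jaw 0.029 d [ 4.7 -1.3 -5.3] rot [ 0.004 -0.008  0.001] F [ 0.7  0.2 -1.4] M [ 0.044 -0.024  0.025] g 0.167 q6 [-0.67 -0.7 ]
```

View pics/w2.png

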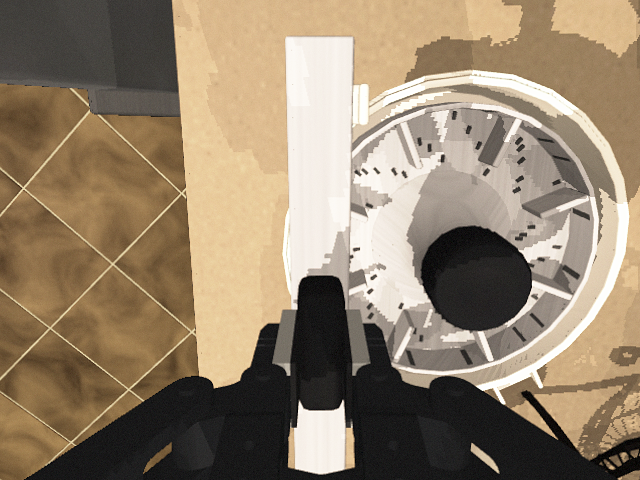

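```bash
cat > fit.py <<'E'
import pickle
from h import *
from scipy.optimize import least_squares
t0=pickle.load(open('c0.pkl','rb'))['top']; w,t2=pickle.load(open('w2.pkl','rb'))
j=lambda L:np.array([(360+x/4,195+y/4) for x,y in L])
wr=np.array([(475,71),(530,78),(590,115),(628,215),(612,300),(550,362)],float)
tr=j([(52,220),(373,220),(213,63),(100,107),(327,107)])
te=j([(84,300),(84,358),(358,300),(359,356)])
def W(p,P):
    P=np.atleast_2d(np.array(P,float)); c,s=np.cos(p[2]),np.sin(p[2])
    return np.c_[p[0]+c*P[:,0]-s*P[:,1],p[1]+s*P[:,0]+c*P[:,1],P[:,2]]
a=np.linspace(0,2*np.pi,721); C=np.c_[100*np.cos(a),100*np.sin(a),0*a+137]
def dc(c,p,uv):
    q=proj(c,W(p,C)); return np.array([np.linalg.norm(q-u,axis=1).min() for u in uv])
def sg(c,p,uv):
    q=proj(c,W(p,C)); o=q.mean(0); out=[]
    for u in uv:
        i=np.linalg.norm(q-u,axis=1).argmin(); out.append((np.linalg.norm(u-o)-np.linalg.norm(q[i]-o)))
    return np.array(out)
E_=[(-54.5,84,150),(-89.5,84,150),(-54.5,-84,150),(-89.5,-84,150)]
wear=np.array([(362,104)],float)
def res(p,parts=False,uw=1,ut=1):
    r=[ut*2.6*sg(t0,p,tr),ut*2.6*(proj(t0,W(p,E_))-te).ravel(),ut*2.6*(proj(t0,W(p,[0,0,186]))-j([(225,207)])).ravel(),
       uw*.6*sg(w,p,wr),uw*.6*(proj(w,W(p,[-54.5,84,150]))-wear)[:,1]]
    return r if parts else np.concatenate(r)
if __name__=='__main__':
    for uw,ut in((1,1),(0,1),(1,.05)):
        s=least_squares(res,[529,-214,.03],kwargs=dict(uw=uw,ut=ut),loss='soft_l1'); print(s.x.round(3))
        if uw*ut==1: best=s.x
    for r in res(best,True): print(r.round(1))
    b=ray(w,[(286,37),(354,37)],235.3-6.4); print('bar left end',b.round(1),'mid',b.mean(0).round(1),'width',np.linalg.norm(b[1]-b[0]))
    ims=[]
    for c,box,f in((w,(0,280,640,480),.75),(t0,(360,195,470,305),3.2)):
        im=cv2.resize(c['img'],None,fx=f,fy=f,interpolation=cv2.INTER_CUBIC)
        def pl(P,cl=True,col=(0,0,255)): cv2.polylines(im,[(proj(c,W(best,P))*f+f/2-.5).round().astype(int)],cl,col,1)
        pl(C)
        pl(np.c_[24*np.cos(a),24*np.sin(a),0*a+186],True,(0,255,0))
        for s in(1,-1):
            for x in(-58,-86): pl([(x,s*74,150),(x,s*94,150)],False,(255,0,0))
            pl([(-61,s*102,140),(-83,s*102,140)],False,(255,0,255))
        for k in range(8):
            th=np.pi/8+k*np.pi/4; pl([(54*np.cos(th),54*np.sin(th),133),(82*np.cos(th),82*np.sin(th),133)],False,(0,200,255))
        if c is t0: im=im[int(195*f):int(305*f),int(360*f):int(470*f)]
        ims.append(im)
    h=max(i.shape[0] for i in ims); out=np.hstack([cv2.copyMakeBorder(i,0,h-i.shape[0],0,0,cv2.BORDER_CONSTANT) for i in ims]); print(out.shape)
    cv2.imwrite('pics/fit.png',out[:, :832] if out.shape[1]<=800 else cv2.resize(out,(800,int(out.shape[0]*800/out.shape[1]))))
E
python3 fit.py
```

```text
[ 5.29862e+02 -2.16164e+02  2.80000e-02]
[ 5.29896e+02 -2.15397e+02  2.90000e-02]
[ 5.29766e+02 -2.16581e+02  3.70000e-02]
[ 2.2  0.3  0.1 -0.2  3.1]
[ 1.   0.5  1.9 -0.6 -0.7  0.3  0.5  0.7]
[ 3.1 -1.7]
[-1.3 -0.1 -0.1 -2.2  1.5 -0.5]
[-1.3]
bar left end [[ 438.9 -115.9  228.9]
 [ 460.  -115.3  228.9]] mid [ 449.5 -115.6  228.9] width 21.090987089640226
(360, 832, 3)
```

View pics/fit.png

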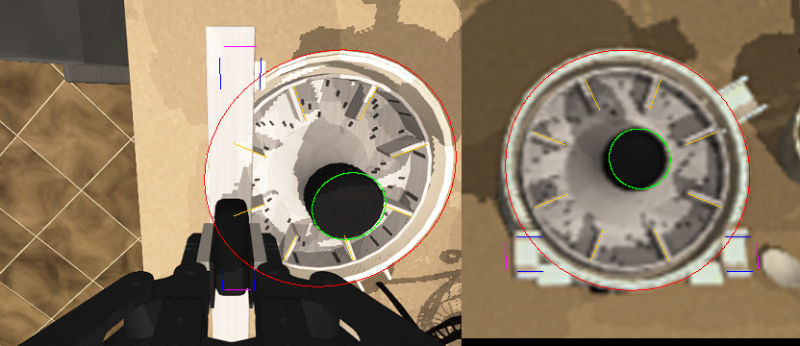

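```bash
python3 - <<'E'
from fit import *
# bar pose in held: unknown y-offset & pitch about x ; show predicted corners
for dy in(-217,):
  for pit in(0,.05,.1):
    P=[]
    for x,y,z in[(-11,102,26-37),(11,102,26-37),(-8,23,11),(8,23,11),(-11,30,-11),(11,30,-11)]:
        P.append((x,y*np.cos(pit)-z*np.sin(pit),y*np.sin(pit)+z*np.cos(pit)+235.3-32.4+37))
    print(pit,proj(w,W([452.3,dy,.029],P)).round(0).tolist())
print(ray(w,[(476,279)],186))
print('target bar', W([529.9,-216,.029],[-72,0,120]))
E
```

```text
0 [[284.0, 35.0], [355.0, 35.0], [294.0, 298.0], [344.0, 298.0], [290.0, 254.0], [350.0, 254.0]]
0.05 [[283.0, 31.0], [356.0, 31.0], [294.0, 301.0], [344.0, 301.0], [289.0, 254.0], [350.0, 254.0]]
0.1 [[281.0, 27.0], [358.0, 27.0], [294.0, 304.0], [344.0, 304.0], [289.0, 255.0], [351.0, 255.0]]
[[ 525.93661999 -212.10222373  186.        ]]
target bar [[ 457.93027388 -218.08770734  120.        ]]
```

```bash
python3 - <<'E'
from fit import *
s=cap('side'); pickle.dump(s,open('s2.pkl','wb'))
p=proj(s,W([452.3,-217,.029],[(0,102,229),(0,-102,229),(0,0,229)])); print(p)
im=np.zeros((480,800,3),np.uint8)
c0=p.mean(0).astype(int); x0,y0=max(c0[0]-67,0),max(c0[1]-80,0)
k=s['img'][y0:y0+160,x0:x0+133]; im[:480,:399]=cv2.resize(k,(399,480),interpolation=cv2.INTER_CUBIC)
k=w['img'][250:430,250:400]; im[:480,400:]=cv2.resize(k,(400,480),interpolation=cv2.INTER_CUBIC)
print(x0,y0)
cv2.imwrite('pics/c3.png',im)
E
```

```text
[[369.75019487 198.35263494]
 [392.88715894 168.2762248 ]
 [382.00345809 182.42698354]]
314 103
```

View pics/c3.png

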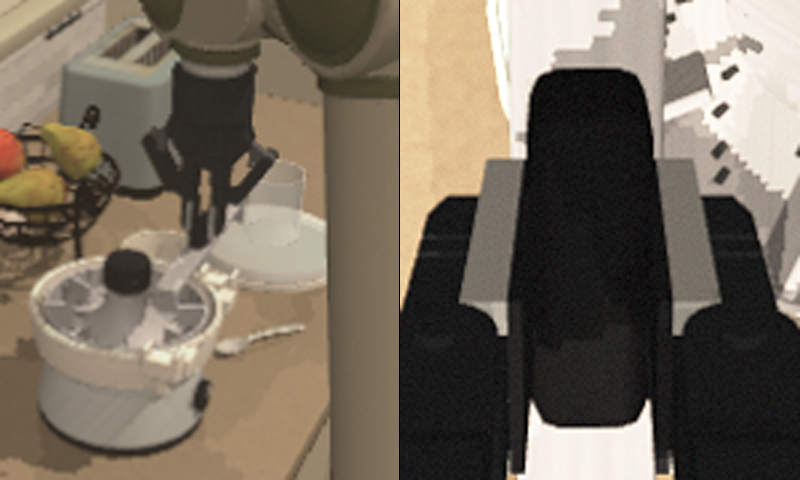

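Held bar is level (predicted and seen corners within 2–3 px). It needs about (+5.5, -1.3) mm to sit over the slots.

Request:
play_rows(
  plan=[
    [5.5, -1.5, -10, 0.004, -0.008, 0.002, -1],
    [0, 0, -20, 0, 0, 0, -1],
    [0, 0, -8, 0, 0, 0, -1],
    [0, 0, 0, 0, 0, 0, -1],
    [0, 0, 0, 0, 0, 0, -1],
  ],
)

```text
time_s: 5.15
eef_pos: [460.7, -211.0, 196.8]
ee_rot: [0.002, 0.693, 0.721, 0.001]
force: [0.3, 0.4, -2.8]
grip_width: 0.168
```

```bash
python3 e.py 0.031 457.8 -216.2 193
```

```text
t 5.15 pos [ 460.7 -211.   196.8] jaw 0.041 d [-2.9 -5.2 -3.8] rot [ 0.002  0.005 -0.01 ] F [ 0.3  0.4 -2.8] M [0.016 0.045 0.007] g 0.168 q6 [-0.66 -0.7 ]
```

Request:
play_rows(
  plan=[
    [-3, -5, -2, 0.002, 0.005, -0.01, -1],
    [0, 0, 0, 0, 0, 0, -1],
    [0, 0, 0, 0, 0, 0, -1],
  ],
)

```text
time_s: 5.4
eef_pos: [458.1, -216.3, 196.0]
ee_rot: [0.001, 0.696, 0.718, 0.0]
force: [0.0, 0.6, -2.1]
grip_width: 0.17
```

```bash
python3 e.py 0.031 457.8 -216.2 193; python3 - <<'E'
from fit import *
w3=cap('wrist'); pickle.dump(w3,open('w3.pkl','wb')); z=sense()['eef_pos'][2]-32.4
im=w3['img'].copy()
p=[529.9,-216.3,.031]
for s in(1,):
    for x in(-58,-86): cv2.polylines(im,[proj(w3,W(p,[(x,s*74,150),(x,s*94,150)])).round().astype(int)],False,(255,0,0),1)
    cv2.polylines(im,[proj(w3,W(p,[(-83,s*102,z+26),(-61,s*102,z+26),(-61,60,z+26),(-83,60,z+26)])).round().astype(int)],True,(255,0,255),1)
cv2.polylines(im,[proj(w3,W(p,C)).round().astype(int)],True,(0,0,255),1)
cv2.imwrite('pics/w3.png',cv2.resize(im[0:300,200:600],(800,600),interpolation=cv2.INTER_CUBIC))
E
```

```text
t 5.4 pos [ 458.1 -216.3  196. ] jaw 0.031 d [-0.3  0.1 -3. ] rot [0.    0.002 0.   ] F [ 0.   0.6 -2.1] M [-0.048 -0.042  0.011] g 0.17 q6 [-0.67 -0.7 ]
```

View pics/w3.png

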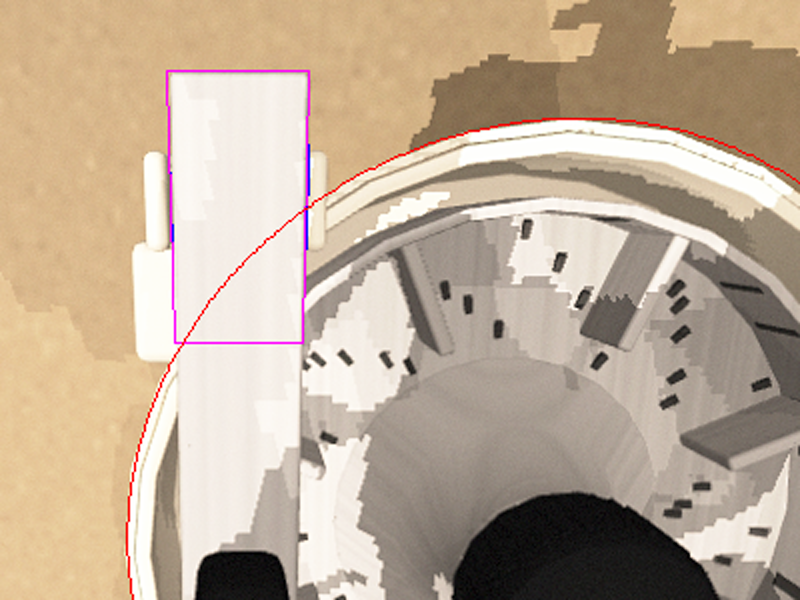

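Wrist view: the bar's end (168–309, row 71) matches the prediction. Cheeks at 144–166 and 310–327 bracket it evenly within about 1 mm, so I lower in small steps.

Request:
play_rows(
  plan=[
    [-0.7, -1, -10, 0, 0.001, 0, -1],
    [-0.7, -1, -10, 0, 0, 0, -1],
    [0, 0, 0, 0, 0, 0, -1],
  ],
)

```text
time_s: 5.7
eef_pos: [456.8, -218.9, 175.0]
ee_rot: [0.001, 0.696, 0.718, 0.0]
force: [0.3, 0.9, -1.8]
grip_width: 0.166
```

```bash
python3 e.py 0.031 457.6 -216.3 152
```

```text
t 5.7 pos [ 456.8 -218.9  175. ] jaw 0.03 d [  0.8   2.6 -23. ] rot [0.002 0.002 0.001] F [ 0.3  0.9 -1.8] M [-0.019  0.01   0.041] g 0.166 q6 [-0.68 -0.71]
```

Request:
play_rows(
  plan=[
    [0.8, 2.6, -2, 0.002, 0.002, 0, -1],
    [0, 0, 0, 0, 0, 0, -1],
  ],
)

```text
time_s: 5.87
eef_pos: [457.3, -216.0, 171.9]
ee_rot: [-0.001, 0.696, 0.718, 0.0]
force: [-0.4, -0.3, -2.4]
grip_width: 0.168
```

```bash
python3 e.py 0.031 457.6 -216.3 152
```

```text
t 5.8667 pos [ 457.3 -216.   171.9] jaw 0.03 d [  0.3  -0.3 -19.9] rot [-0.001 -0.001  0.001] F [-0.4 -0.3 -2.4] M [-0.018 -0.023 -0.035] g 0.168 q6 [-0.67 -0.7 ]
```

Request:
play_rows(
  plan=[
    [0, 0, -6, 0, 0, 0, -1],
    [0, 0, -6, 0, 0, 0, -1],
    [0, 0, -4, 0, 0, 0, -1],
    [0, 0, 0, 0, 0, 0, -1],
  ],
)

```text
time_s: 6.2
eef_pos: [457.4, -215.7, 154.3]
ee_rot: [-0.001, 0.696, 0.718, 0.0]
force: [-0.5, 0.2, -2.3]
grip_width: 0.17
```

```bash
python3 e.py 0.031 457.6 -216.3 152
```

```text
t 6.2 pos [ 457.4 -215.7  154.3] jaw 0.03 d [ 0.2 -0.6 -2.3] rot [-0.001 -0.001  0.001] F [-0.5  0.2 -2.3] M [-0.001  0.029  0.003] g 0.17 q6 [-0.67 -0.7 ]
```

Bar is in the slots with no side contact. I press gently onto the seats.

Request:
play_rows(
  plan=[
    [0, -0.5, -2.5, 0, 0, 0, -1],
    [0, 0, -2, 0, 0, 0, -1],
    [0, 0, 0, 0, 0, 0, -1],
  ],
)

```text
time_s: 6.45
eef_pos: [457.8, -216.3, 153.2]
ee_rot: [0.0, 0.696, 0.718, 0.0]
force: [0.6, 0.2, -2.3]
grip_width: 0.17
```

```bash
python3 e.py 0.031 457.6 -216.3 152
```

```text
t 6.45 pos [ 457.8 -216.3  153.2] jaw 0.031 d [-0.2  0.  -1.2] rot [0.    0.001 0.   ] F [ 0.6  0.2 -2.3] M [-0.031 -0.017  0.008] g 0.17 q6 [-0.67 -0.7 ]
```

Request:
play_rows(
  plan=[
    [0, 0, -3, 0, 0, 0, -1],
    [0, 0, -3, 0, 0, 0, -1],
  ],
)

```text
time_s: 6.62
eef_pos: [458.2, -216.7, 152.2]
ee_rot: [0.002, 0.696, 0.718, 0.0]
force: [-17.0, 11.0, 41.7]
grip_width: 0.172
```

```bash
python3 e.py 0.031 457.6 -216.3 152
```

```text
t 6.6167 pos [ 458.2 -216.7  152.2] jaw 0.031 d [-0.6  0.4 -0.2] rot [ 0.003  0.003 -0.   ] F [-17.   11.   41.7] M [ 2.141  2.84  -0.01 ] g 0.172 q6 [-0.67 -0.7 ]
```

Seated (TCP 152 as predicted, 42 N upward). Release.

Request:
play_rows(
  plan=[
    [0, 0, 0.5, 0, 0, 0, -1],
    [0, 0, 0.5, 0, 0, 0, -0.3],
    [0, 0, 0, 0, 0, 0, 0.2],
    [0, 0, 0, 0, 0, 0, 0.2],
    [0, 0, 0, 0, 0, 0, 0.2],
  ],
)

```text
time_s: 7.03
eef_pos: [458.9, -217.3, 154.4]
ee_rot: [0.004, 0.696, 0.718, 0.0]
force: [1.0, 0.6, 0.1]
grip_width: 0.603
```

Request:
play_rows(
  plan=[
    [0, 0, 15, 0, 0, 0, 0.2],
    [0, 0, 35, 0, 0, 0, 0.4],
    [0, 0, 35, 0, 0, 0, 1],
    [0, 0, 25, 0, 0, 0, 1],
    [0, 0, 0, 0, 0, 0, 1],
  ],
)

```text
time_s: 7.45
eef_pos: [457.3, -216.3, 265.7]
ee_rot: [0.0, 0.696, 0.718, -0.0]
force: [0.4, -0.9, 1.0]
grip_width: 0.998
```

```bash
python3 e.py 0.031 530 -216 235; python3 - <<'E'
from fit import *
c=cap('wrist'); t=cap('top'); pickle.dump((c,t),open('w4.pkl','wb'))
im=c['img'].copy(); p=[529.9,-216.3,.031]
o=[(-72+x,y,146) for x,y in((-11,-102),(11,-102),(11,102),(-11,102))]
def pl(P,col): cv2.polylines(im,[proj(c,W(p,P)).round().astype(int)],True,col,1)
pl(o,(255,0,255)); pl(C,(0,0,255)); pl(np.c_[24*np.cos(a),24*np.sin(a),0*a+186],(0,255,0))
cv2.imwrite('pics/w4.png',im)
E
```

```text
t 7.45 pos [ 457.3 -216.3  265.7] jaw 0.031 d [ 72.7   0.3 -30.7] rot [0.001 0.    0.   ] F [ 0.4 -0.9  1. ] M [ 0.043 -0.077  0.015] g 0.998 q6 [-0.67 -0.7 ]
```

View pics/w4.png

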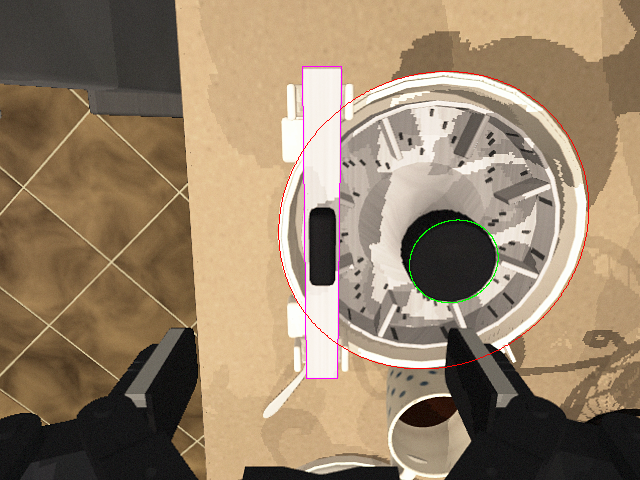

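Bar lies home in both ears (outline 303–341 × 67–378 matches, cheeks visible either side). Now to the cap.

Request:
play_rows(
  plan=[
    [24, 0, 0, 0, 0, -0.12, 1],
    [24, 0, 0, 0, 0, -0.12, 1],
    [24, 0, 0, 0, 0, -0.12, 1],
    [0, 0, 0, 0, 0, -0.12, 1],
    [0, 0, 0, 0, 0, -0.12, 1],
  ],
  grip_force=40,
)

```text
time_s: 7.97
eef_pos: [529.4, -214.4, 252.6]
ee_rot: [-0.009, 0.882, 0.471, -0.001]
force: [-0.4, -0.1, -0.7]
grip_width: 1.002
```

```bash
python3 e.py -0.6 529.8 -216 200
```

```text
t 7.9667 pos [ 529.4 -214.4  252.6] jaw -0.59 d [  0.4  -1.6 -52.6] rot [-0.015 -0.011 -0.01 ] F [-0.4 -0.1 -0.7] M [0.015 0.013 0.022] g 1.002 q6 [-0.59 -0.  ]
```

Request:
play_rows(
  plan=[
    [0, -1.5, -20, -0.015, -0.011, 0, 1],
    [0, 0, -25, 0, 0, 0, 1],
    [0, 0, -25, 0, 0, 0, 1],
    [0, 0, -8, 0, 0, 0, 1],
    [0, 0, 0, 0, 0, 0, 1],
  ],
)

```text
time_s: 8.38
eef_pos: [527.5, -214.2, 163.1]
ee_rot: [-0.005, 0.884, 0.468, -0.003]
force: [0.4, 0.0, 0.5]
grip_width: 1.0
```

```bash
python3 e.py -0.6 529.8 -216 158
```

```text
t 8.3833 pos [ 527.5 -214.2  163.1] jaw -0.597 d [ 2.3 -1.8 -5.1] rot [-0.006 -0.009 -0.003] F [0.4 0.  0.5] M [0.065 0.038 0.027] g 1.0 q6 [-0.59  0.01]
```

Request:
play_rows(
  plan=[
    [2.3, -1.8, -4, -0.006, -0.009, 0, 1],
    [0, 0, 0, 0, 0, 0, 1],
    [0, 0, 0, 0, 0, 0, 1],
  ],
)

```text
time_s: 8.63
eef_pos: [530.1, -216.4, 159.1]
ee_rot: [0.0, 0.884, 0.468, -0.0]
force: [-0.1, -0.5, 0.5]
grip_width: 0.997
```

```bash
python3 e.py -0.6 529.8 -216 158
```

```text
t 8.6333 pos [ 530.1 -216.4  159.1] jaw -0.597 d [-0.3  0.4 -1.1] rot [ 0.     0.    -0.003] F [-0.1 -0.5  0.5] M [-0.019  0.036  0.014] g 0.997 q6 [-0.59  0.01]
```

Request:
play_rows(
  plan=[
    [0, 0, 0, 0, 0, 0, 0.3],
    [0, 0, 0, 0, 0, 0, -1],
    [0, 0, 0, 0, 0, 0, -1],
    [0, 0, 0, 0, 0, 0, -1],
    [0, 0, 0, 0, 0, 0, -1],
  ],
)

```text
time_s: 9.05
eef_pos: [530.3, -216.4, 162.3]
ee_rot: [0.001, 0.884, 0.468, 0.0]
force: [0.9, -1.9, -4.4]
grip_width: 0.536
```

```bash
python3 e.py -0.6 529.8 -216 158
```

```text
t 9.05 pos [ 530.3 -216.4  162.3] jaw -0.597 d [-0.5  0.4 -4.3] rot [ 0.002  0.002 -0.003] F [ 0.9 -1.9 -4.4] M [-0.271 -0.19   0.016] g 0.536 q6 [-0.59  0.01]
```

Gripped and centred. First try anticlockwise, in small steps.

Request:
play_rows(
  plan=[
    [0, 0, 0, 0, 0, 0.08, -1],
    [0, 0, 0, 0, 0, 0.08, -1],
    [0, 0, 0, 0, 0, 0, -1],
    [0, 0, 0, 0, 0, 0, -1],
  ],
)

```text
time_s: 9.38
eef_pos: [530.1, -216.0, 162.2]
ee_rot: [0.001, 0.843, 0.539, 0.001]
force: [-0.6, -0.0, -1.5]
grip_width: 0.54
```

```bash
python3 e.py -0.6 529.8 -216 158
```

```text
t 9.3833 pos [ 530.1 -216.   162.2] jaw -0.433 d [-0.3  0.  -4.2] rot [ 0.001  0.002 -0.167] F [-0.6 -0.  -1.5] M [ 0.046  0.006 -0.014] g 0.54 q6 [-0.59 -0.16]
```

Request:
play_rows(
  plan=[
    [0, 0, 0, 0, 0, 0.08, -1],
    [0, 0, 0, 0, 0, 0.08, -1],
    [0, 0, 0, 0, 0, 0, -1],
    [0, 0, 0, 0, 0, 0, -1],
  ],
)

```text
time_s: 9.72
eef_pos: [529.6, -215.6, 162.4]
ee_rot: [-0.0, 0.798, 0.602, 0.0]
force: [-0.2, 0.3, -1.4]
grip_width: 0.542
```

```bash
python3 e.py -0.6 529.8 -216 158
```

```text
t 9.7167 pos [ 529.6 -215.6  162.4] jaw -0.278 d [ 0.2 -0.4 -4.4] rot [-0.001  0.001 -0.322] F [-0.2  0.3 -1.4] M [0.087 0.078 0.055] g 0.542 q6 [-0.59 -0.31]
```

Request:
play_rows(
  plan=[
    [0, 0, 0, 0, 0, 0.08, -1],
    [0, 0, 0, 0, 0, 0.08, -1],
    [0, 0, 0, 0, 0, 0, -1],
    [0, 0, 0, 0, 0, 0, -1],
  ],
)

```text
time_s: 10.05
eef_pos: [529.2, -215.6, 162.8]
ee_rot: [-0.001, 0.751, 0.661, 0.0]
force: [-1.5, 1.0, -1.4]
grip_width: 0.538
```

```bash
python3 e.py -0.6 529.8 -216 158
```

```text
t 10.05 pos [ 529.2 -215.6  162.8] jaw -0.127 d [ 0.6 -0.4 -4.8] rot [-0.001 -0.    -0.473] F [-1.5  1.  -1.4] M [0.176 0.066 0.032] g 0.538 q6 [-0.59 -0.47]
```

Request:
play_rows(
  plan=[
    [0, 0, 0, 0, 0, 0.08, -1],
    [0, 0, 0, 0, 0, 0.08, -1],
    [0, 0, 0, 0, 0, 0, -1],
    [0, 0, 0, 0, 0, 0, -1],
  ],
)

```text
time_s: 10.38
eef_pos: [529.4, -216.3, 163.2]
ee_rot: [0.0, 0.699, 0.715, -0.0]
force: [-2.0, 0.9, -0.4]
grip_width: 0.538
```

```bash
python3 e.py -0.6 529.8 -216 158
```

```text
t 10.3833 pos [ 529.4 -216.3  163.2] jaw 0.022 d [ 0.4  0.3 -5.2] rot [ 0.001  0.    -0.622] F [-2.   0.9 -0.4] M [0.051 0.222 0.074] g 0.538 q6 [-0.59 -0.61]
```

Moment stays < 0.1 Nm after 0.62 rad and the tool is rising slightly: anticlockwise loosens. Continue.

Request:
play_rows(
  plan=[
    [0, 0, 0, 0, 0, 0.1, -1],
    [0, 0, 0.3, 0, 0, 0.1, -1],
    [0, 0, 0.3, 0, 0, 0.1, -1],
    [0, 0, 0.3, 0, 0, 0.1, -1],
    [0, 0, 0, 0, 0, 0, -1],
  ],
)

```text
time_s: 10.8
eef_pos: [529.1, -215.4, 164.8]
ee_rot: [-0.001, 0.545, 0.838, 0.001]
force: [-1.9, -1.2, 1.3]
grip_width: 0.535
```

```bash
python3 e.py -0.6 529.8 -216 158
```

```text
t 10.8 pos [ 529.1 -215.4  164.8] jaw 0.417 d [ 0.7 -0.6 -6.8] rot [-0.002  0.    -1.017] F [-1.9 -1.2  1.3] M [-0.192  0.32   0.042] g 0.535 q6 [-0.59 -1.01]
```

Request:
play_rows(
  plan=[
    [0, 0, 0, 0, 0, 0.1, -1],
    [0, 0, 0.3, 0, 0, 0.1, -1],
    [0, 0, 0.3, 0, 0, 0.1, -1],
    [0, 0, 0.3, 0, 0, 0.1, -1],
    [0, 0, 0, 0, 0, 0, -1],
  ],
)

```text
time_s: 11.22
eef_pos: [529.8, -216.0, 166.7]
ee_rot: [0.001, 0.373, 0.928, 0.0]
force: [-4.1, 0.4, 1.6]
grip_width: 0.537
```

```bash
python3 e.py -0.6 529.8 -216 158
```

```text
t 11.2167 pos [ 529.8 -216.   166.7] jaw 0.807 d [ 0.  -0.  -8.7] rot [ 1.000e-03  2.000e-03 -1.407e+00] F [-4.1  0.4  1.6] M [ 0.038  0.564 -0.03 ] g 0.537 q6 [-0.59 -1.4 ]
```

Request:
play_rows(
  plan=[
    [0, 0, 0.2, 0, 0, 0.1, -1],
    [0, 0, 0.3, 0, 0, 0.1, -1],
    [0, 0, 0.3, 0, 0, 0.1, -1],
    [0, 0, 0.3, 0, 0, 0.1, -1],
    [0, 0, 0, 0, 0, 0, -1],
  ],
)

```text
time_s: 11.63
eef_pos: [530.0, -216.4, 167.1]
ee_rot: [0.001, 0.195, 0.981, 0.001]
force: [-5.2, 2.1, 2.5]
grip_width: 0.546
```

```bash
python3 e.py 1.2 529.8 -216 230
```

```text
t 11.6333 pos [ 530.  -216.4  167.1] jaw 1.179 d [-0.2  0.4 62.9] rot [-0.002  0.003  0.021] F [-5.2  2.1  2.5] M [ 0.504  0.801 -1.02 ] g 0.546 q6 [-0.59 -1.77]
```

Request:
play_rows(
  plan=[
    [0, 0, 3, 0, 0, 0, -1],
    [0, 0, 3, 0, 0, 0, -1],
    [0, 0, 3, 0, 0, 0, -1],
  ],
  grip_force=60,
)

```text
time_s: 11.88
eef_pos: [529.4, -216.2, 168.3]
ee_rot: [-0.001, 0.207, 0.978, 0.003]
force: [8.1, -3.5, -22.2]
grip_width: 0.538
```

```bash
python3 e.py 1.2 529.8 -216 230
```

```text
t 11.8833 pos [ 529.4 -216.2  168.3] jaw 1.154 d [ 0.4  0.2 61.7] rot [-0.006 -0.002  0.046] F [  8.1  -3.5 -22.2] M [-0.806 -1.534 -0.537] g 0.538 q6 [-0.59 -1.75]
```

Some torque built up at the end; I relieve it and pull with readings.

Request:
play_rows(
  plan=[
    [0, 0, 0, 0, 0, 0, -1],
    [0, 0, 0, 0, 0, -0.04, -1],
    [0, 0, 0, 0, 0, 0, -1],
    [0, 0, 0, 0, 0, 0, -1],
  ],
)

```text
time_s: 12.22
eef_pos: [529.7, -216.4, 168.1]
ee_rot: [-0.001, 0.236, 0.972, 0.002]
force: [-0.1, 0.1, -2.8]
grip_width: 0.539
```

```bash
python3 e.py 1.2 529.8 -216 230; python3 - <<'E'
from fit import *
c=cap('wrist'); t=cap('top'); im=np.zeros((480,800,3),np.uint8)
im[:480,:400]=cv2.resize(t['img'][190:310,365:465],(400,480),interpolation=cv2.INTER_CUBIC)
im[:300,400:]=cv2.resize(c['img'],(400,300))
cv2.imwrite('pics/c5.png',im)
E
```

```text
t 12.2167 pos [ 529.7 -216.4  168.1] jaw 1.094 d [ 0.1  0.4 61.9] rot [-0.005 -0.002  0.106] F [-0.1  0.1 -2.8] M [-0.05  -0.034  0.   ] g 0.539 q6 [-0.59 -1.69]
```

View pics/c5.png

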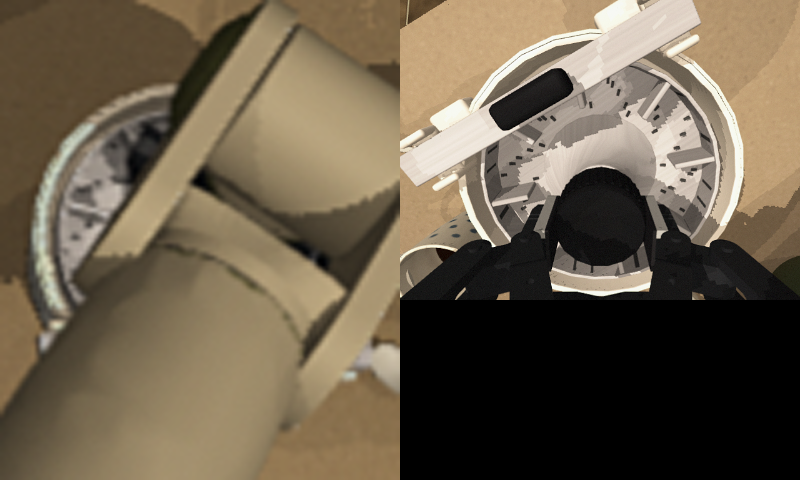

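Bar still home, cap well in the grip, nothing else touched. Pull straight up.

Request:
play_rows(
  plan=[
    [0, 0, 4, 0, 0, 0, -1],
    [0, 0, 6, 0, 0, 0, -1],
    [0, 0, 6, 0, 0, 0, -1],
  ],
)

```text
time_s: 12.57
eef_pos: [529.1, -215.8, 182.7]
ee_rot: [-0.003, 0.236, 0.972, 0.003]
force: [0.4, -0.2, -1.0]
grip_width: 0.538
```

```bash
python3 e.py 1.1 529.8 -216 230
```

```text
t 12.5667 pos [ 529.1 -215.8  182.7] jaw 1.094 d [ 0.7 -0.2 47.3] rot [-0.008 -0.005  0.006] F [ 0.4 -0.2 -1. ] M [ 0.002  0.041 -0.009] g 0.538 q6 [-0.59 -1.69]
```

Request:
play_rows(
  plan=[
    [0, 0, 15, 0, 0, 0, -1],
    [0, 0, 20, 0, 0, 0, -1],
    [0, 0, 20, 0, 0, 0, -1],
    [0, 0, 20, 0, 0, 0, -1],
    [0, 0, 0, 0, 0, 0, -1],
  ],
)

```text
time_s: 12.98
eef_pos: [529.0, -215.8, 267.4]
ee_rot: [-0.001, 0.236, 0.972, 0.002]
force: [0.0, -0.2, -0.1]
grip_width: 0.543
```

Request:
play_rows(
  plan=[
    [0, 0, 0, 0, 0, 0, -1],
    [0, 0, 0, 0, 0, 0, -1],
    [0, 0, 0, 0, 0, 0, -1],
    [0, 0, 0, 0, 0, 0, -1],
  ],
)

```text
time_s: 13.32
eef_pos: [528.7, -215.5, 267.2]
ee_rot: [-0.001, 0.236, 0.972, 0.002]
force: [0.1, -0.7, -1.0]
grip_width: 0.544
```

```bash
python3 e.py 1.1 529.8 -216 230; python3 - <<'E'
from fit import *
c=cap('wrist'); s=cap('side'); im=np.zeros((480,800,3),np.uint8)
im[:300,:400]=cv2.resize(c['img'],(400,300))
im[:480,400:]=cv2.resize(s['img'][103:263,314:447],(400,480),interpolation=cv2.INTER_CUBIC)
cv2.imwrite('pics/c6.png',im)
E
```

```text
t 13.3167 pos [ 528.7 -215.5  267.2] jaw 1.094 d [  1.1  -0.5 -37.2] rot [-0.004 -0.     0.006] F [ 0.1 -0.7 -1. ] M [-0.004 -0.031 -0.003] g 0.544 q6 [-0.59 -1.69]
```

View pics/c6.png

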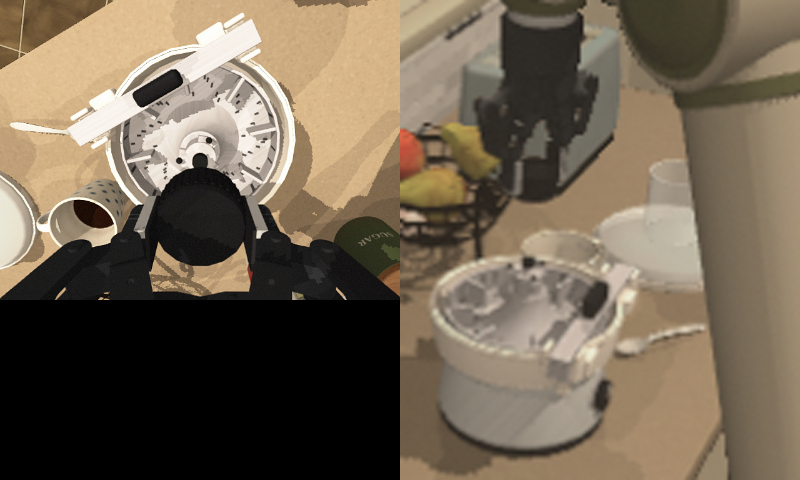

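The cap is held about 100 mm above its seat, the spindle is bare, and the bar lies in both ears. Mug and spoon look untouched. I hand in.

```bash
python3 -c "
from rig import ctrl; print(ctrl.finish_job())"
```

```text
the job is handed in; nothing more can be done
None
```

The lock bar is down in both ears and let go. The cap is unscrewed and held about 10 cm above its seat, and I handed the job in at 13.3 s of the 64 s allowed.

- **Bar:** I took the larger grey bar, leaving the purple and the smaller one, and laid it in the ears. It met its seats at the predicted height to within about 1 mm. In the last wrist and side pictures it still lies in both ears.
- **Cap:** it came off anticlockwise, a right-hand thread. At rest the moment stayed under 0.1 Nm for the first 1.4 rad.
- **Two surprises at the cap:** near 1.77 rad the moment rose to about 1 Nm, more than expected for the loosening way. A first pull then met 22 N without freeing it. I turned it back slightly, pulled again, and it lifted off freely.
- **Final checks:** the grip is closed on the cap, the wrist force is about its weight, and the spindle is bare.
- **Mug, teaspoon, lemon:** the mug and teaspoon look undisturbed in the last pictures. The lemon was not in them, but the arm did not come near it after the bar was picked up.

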